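Hold the headspace meter's stem in the ported jar

ROBOT

A 6-joint arm with a two-finger parallel gripper is mounted at the origin on the work surface. World frame = base frame: x ahead of the robot, y to its left, z up, the work surface at z = 0. Lengths are in m, angles in rad, forces in N, time in s.
With the tool pointing down it reaches from about 0.35 to 0.975 m from the base axis. Payload 4.9 kg.
Tool frame: the origin (TCP) lies on the mounting face of the last link; the fingertips stand 173 mm ahead of it and the grasp point (between the pads) lies 155 mm ahead of it; z points along the fingers, y is the direction in which the jaws open and shut (so a half turn about z gives the same grasp; the last joint's range is limited). The gripper opens to 85 mm and grips with 20 to 120 N. Pads are 22 mm wide; open, the fingers measure 114 mm over their backs; the gripper's body (76 mm by 85 mm) begins 54 mm behind the grasp point. The pads swing forward as they close: fully open they stand 13 mm farther back than shut.
Start: joints at [1.135, 0.053, 1.613, -0, 1.476, -0.119], TCP at [0.195, 0.594, 0.405] pointing down, gripper open.
Joint ranges: [-3.01, 3.01], [-1.01, 2.22], [0.06, 2.58], [-1.02, 4.17], [0.09, 2.62], [-3.14, 3.14]. Speed limits (rad/s): [2.57, 2.57, 3.14, 3.14, 3.14, 3.14].

INTERFACE

Orientations are given as a unit quaternion [w, x, y, z].
In Python, from plant import manip gives the robot as it stands.
- The arm moves only by the tool play_rows, never from a script. Its argument "increments" is a list of rows, each an object with "offset": the shift along the tool's x, y, z in mm, a list of three; "twist": the turn about the tool's z in rad; "grip": the opening, from 0 (shut) to 1 (fully open). In form: [{"offset": [dx, dy, dz], "twist": twist, "grip": grip}, ...]. A call has 1 to 5 rows; each row is the pose to reach, as a shift and turn from the pose commanded when the call began, along the tool's axes at that moment; what a row does not reach only later rows make up. A row lasts 1/12 s, in which the tool goes at most 41.7 mm and 7.16 degrees, less where a joint would pass 70% of its speed; a pose out of reach is approached as far as the arm can. A call with a gripper value outside its range is refused whole. The fingers move at their own pace and stop on an object; the grip force is fixed at half the most. Time passes only in rows, so rows that repeat a pose let the fingers close. It gives the time, the measured TCP pose, the force and the opening at its end, in the units of the state.
- manip.state(): the state, without advancing time (a new reading comes with each control period).
- manip.grab_frame(name): name is "scene" or "top"; returns the picture (384x512x3 uint8, blue, green, red); there is no depth.
- manip.get_calibration(name): a dict with "fx", "fy", "cx", "cy" (pixels), "T" (4x4, takes a point from camera to world coordinates). Camera axes: x right, y down, z forward; pixel columns grow to the right and rows downward; lengths in m; the calibration is good to about 2 mm. A picture is of the moment at which its call begins. get_calibration takes no time and is no camera call.
- manip.job_done(): hands the job in, once; it reports no verdict.
Trained networks look in the newest picture that a camera, given by its name, has taken for a name from the list of things; names that differ only in an ending like _2 or _b are one class to them, and where a whole thing is asked for, a point or a joint stands for the part that bears it (a point fixed in the world has none). Each returns a list of dicts, best first, with "p" (0 to 1); they miss things now and then, are a little off and sometimes report something else, mostly with a low value. They report only what shows in the picture. A call takes as long as a camera call. They do not tell look-alikes from the thing itself.
- manip.boxes_of(query, camera): "xyz" ([x, y, z] in m, in the coordinates of the camera as it stood for that picture, good to about 4 mm: the middle of the surface that is visible of it).
- manip.tip_of(query, camera): "xyz" ([x, y, z] in m, in the coordinates of the camera as it stood for that picture, good to about 4 mm: a listed point, or the origin of a listed thing).
The state is a dict: "time": time; "joint_pos": joint angles; "joint_vel": joint speeds; "joint_efforts": joint torques, N m; "tool_pos": TCP position; "tool_rot": TCP orientation; "contact_force": force on the tool from outside, world axes, zero at the start; "ft_torque": the same for the moment, N m; "gripper_width": opening from 0.0 (shut) to 1.0 (fully open).
Only numpy, scipy, OpenCV 4.12 (cv2) and the standard library are available. Lean on these libraries where they do the work, as an engineer would, in place of code of your own. Each camera call takes 0.05 s, during which the arm holds its last target. There are 200 camera calls.

TASK

For a headspace reading, take the tall flat meter with the single round stem by its top edge, slide it straight up out of its slot in the rack and carry it upright to the one jar whose lid has an open port. Lower the stem through the port until its tip is in the middle of the jar, without the meter touching the port, lid or glass. Finish while still holding it there by the gripper alone, upright, centred and still, and leave everything else where it stands.

Things in the scene. Friction and masses are not known exactly. Their poses are not given: they have to be found in the camera images.
- meter: loose headspace meter, 80 to 170 g: flat grey housing 9 mm thick (its x), 60 wide (y), 75 tall (z), screen on its -x face, and one round steel stem, 8 mm thick and 90 long, down from the middle of its underside (collar 11 mm wide on its top 6 mm). Origin: middle of the underside; z up. The tallest of three meters; upright in any one of the rack's slots, housing's top 40 mm above the rack
- meter_top (a point): middle of the meter's top edge, 75 mm above its origin: pinch the housing by its two 9 mm apart flat faces just below here
- meter_tip (a point): lower end of the meter's stem, 90 mm below its origin
- meter_stem (a point): point on the axis of the meter's stem, 58 mm above its tip: at the height of the port's mouth when the tip is in the middle of the jar
- rack: fixed white slotted rack, 200 (its x) x 80 mm (y), 139 tall; origin: middle of its underside. Slots at x = -65, 0, +65 mm: grooves in both long side walls, 12 mm wide, from the top down to ledges at 104 mm, which guide and carry the 60 mm wide housings by their upright edges with 1.5 mm play. Stems hang free between the walls (50 mm apart), tip 14 mm above the table
- port_jar: loose empty glass jar with the ported lid, about 400 g, in any one of the tray's cells. Glass 84 mm in diameter, floor 4 mm thick; lid 90 mm in diameter, top 90 mm up; on its middle an upright collar 32 mm wide and 12 tall round the port, an open bore 22 mm in diameter leading 18 mm straight down into the jar. Origin: middle of the jar's underside; z up
- port (a point): centre of the port's mouth, at the top of the collar, 102 mm above the jar's underside
- jar_middle (a point): point on the port's axis at the middle of the jar's inside, 44 mm above the jar's underside and 58 mm below the port's mouth: where the stem's tip is wanted
- tray: fixed grey tray with four cells for jars, 218 x 218 mm, rim 30 mm high, floor 4 mm thick; origin at the middle of its underside
- jar1: bystander: same jar with a plain closed lid, no port, 90 mm tall, in the tray; origin at the middle of its underside
- jar2: bystander: same as jar1
- jar3: bystander: same as jar1
- fork_meter: bystander: lower flat grey meter with a two-pronged fork, in another slot of the rack; housing 9 x 60 x 42 mm, origin at the middle of the housing's underside
- blade_meter: bystander: lower flat grey meter with a flat steel blade, in another slot of the rack; housing 9 x 60 x 42 mm, origin as above
- stopper: bystander: black rubber stopper of the port, 27 mm wide, 26 mm tall, standing aside on the table; origin at the middle of its underside
- spatula: bystander: thin double-ended steel spatula, 200 mm long, 11 mm wide, lying flat on the table along its x; origin at its middle, on the table
There are look-alikes about, which are no part of the job. Leave any brown look-alike of the port_jar alone.

How it is judged:
By the outcome, as a careful person would: the job done as asked, in the order asked, and still so for the second after the job is handed in, while the arm keeps its last pose, push and grip.
It also fails if it takes over 48 s, if anything falls off the work surface, if the arm or the gripper's body presses on something with over 40 N, if the wrist force passes 120 N, or if a joint passes its speed limit or range.

## Working session

There is one attempt and no reset: what is moved stays moved. The work goes in short steps, Python scripts to look and compute and a tool call to move; the robot and the scene stay as the last step left them, time stands still between calls to the robot, and variables do not carry over. Pictures are saved under pics/ and viewed, about 8 in all and at most 12, crops included, and the job is handed in when it is done.

Besides the shell and the picture viewer there is one more tool, called after ">>>" as a command line: name --argument value ..., lists and objects as JSON in quotes. play_rows: Moves the arm, as the interface text tells. Its arguments: {"type":"object","properties":{"increments":{"type":"array"}},"required":["increments"]}

```bash
mkdir -p pics
cat > h.py <<'E'
import numpy as np, cv2
from plant import manip
def W(cam,p):
    T=np.array(manip.get_calibration(cam)["T"]); return T[:3,:3]@np.array(p)+T[:3,3]
def px(cam,w):
    c=manip.get_calibration(cam);T=np.array(c["T"]);q=T[:3,:3].T@(np.array(w)-T[:3,3])
    return np.array([c["fx"]*q[0]/q[2]+c["cx"],c["fy"]*q[1]/q[2]+c["cy"]])
def ray(cam,u,v,z):
    c=manip.get_calibration(cam);T=np.array(c["T"]);d=T[:3,:3]@np.array([(u-c["cx"])/c["fx"],(v-c["cy"])/c["fy"],1]);o=T[:3,3]
    return o+d*(z-o[2])/d[2]
def ask(q,cam,f="tip_of",n=3):
    for r in getattr(manip,f)(q,cam)[:n]: print(cam,f,q,round(r["p"],2),W(cam,r["xyz"]).round(4),px(cam,W(cam,r["xyz"])).round(0))
E
python3 - <<'E'
from h import *
ims=[manip.grab_frame(c) for c in("scene","top")]
for n,i in zip(("s","t"),ims): cv2.imwrite(f"pics/{n}0.png",i)
for c in("scene","top"):
    print(c,np.array(manip.get_calibration(c)["T"]).round(3).tolist(),manip.get_calibration(c)["fx"])
    for q in("meter_top","meter","rack","port","tray"): ask(q,c)
s=manip.state();print(s["time"],s["tool_pos"],s["tool_rot"],s["gripper_width"])
E
```

```text
scene [[-0.676, 0.591, -0.44, 1.23], [0.737, 0.538, -0.409, 0.448], [-0.005, -0.601, -0.8, 1.187], [0.0, 0.0, 0.0, 1.0]] 436.85398785637403
scene tip_of meter_top 0.88 [0.5213 0.1635 0.177 ] [351. 205.]
scene tip_of meter 0.7 [0.5151 0.1697 0.1   ] [349. 220.]
scene tip_of rack 0.56 [ 0.5194  0.1671 -0.002 ] [342. 238.]
scene tip_of rack 0.55 [ 0.4789 -0.223  -0.0036] [259. 167.]
scene tip_of port 0.83 [ 0.729  -0.1203  0.099 ] [229. 210.]
scene tip_of port 0.81 [ 0.8368 -0.1957  0.1023] [186. 217.]
scene tip_of port 0.72 [ 0.5924 -0.1281  0.1009] [258. 182.]
scene tip_of tray 0.64 [ 0.5398 -0.1718 -0.0044] [258. 185.]
top [[0.013, -0.996, 0.086, 0.532], [-1.0, -0.013, 0.01, -0.077], [-0.009, -0.087, -0.996, 1.355], [0.0, 0.0, 0.0, 1.0]] 456.0211918269958
top tip_of meter_top 0.5 [0.5177 0.1675 0.1791] [173. 235.]
top tip_of meter 0.41 [0.52   0.1682 0.1066] [178. 234.]
top tip_of rack 0.7 [0.5204 0.168  0.0018] [185. 234.]
top tip_of port 0.98 [ 0.8327 -0.194   0.1027] [312. 124.]
top tip_of port 0.97 [0.5192 0.0333 0.1023] [228. 235.]
top tip_of port 0.94 [ 0.7315 -0.122   0.1018] [285. 159.]
top tip_of tray 0.93 [ 0.5305 -0.1716  0.0016] [300. 232.]
top tip_of tray 0.69 [0.5204 0.1701 0.0724] [180. 234.]
top tip_of tray 0.22 [0.4544 0.1826 0.1028] [173. 258.]
0.6 [0.19469257 0.59388629 0.40472466] [-1.68797106e-05  1.57730989e-01  9.87482119e-01  1.35435862e-05] 1.0017254869248304
```

View pics/s0.png

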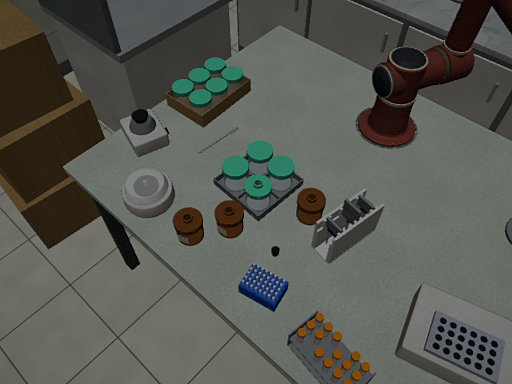

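View pics/t0.png

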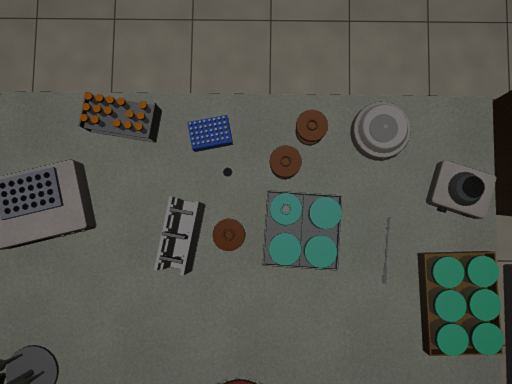

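Pixels: the ported teal jar is at about top (287,209) / scene (258,183) and the brown ones are look-alikes. The rack is at top (180,235). I'll zoom in on both.

Run:
```python
from h import *
s=cv2.imread("pics/s0.png");t=cv2.imread("pics/t0.png")
f=lambda i,x,y:cv2.resize(i[y:y+100,x:x+100],(400,400),interpolation=cv2.INTER_CUBIC)
cv2.imwrite("pics/z.png",np.hstack([f(s,295,170),f(t,130,185)]))
g=lambda i,x,y:cv2.resize(i[y:y+50,x:x+50],(400,200)[:1]*2,interpolation=cv2.INTER_CUBIC)
cv2.imwrite("pics/z2.png",np.hstack([g(s,235,160),g(t,262,185)]))
for c in("scene","top"):
    ask("port",c,n=8); ask("port_jar",c,n=8);ask("meter_top",c);ask("fork_meter",c);ask("blade_meter",c)
```

```text
scene tip_of port 0.83 [ 0.729  -0.1203  0.099 ] [229. 210.]
scene tip_of port 0.81 [ 0.8368 -0.1957  0.1023] [186. 217.]
scene tip_of port 0.72 [ 0.5924 -0.1281  0.1009] [258. 182.]
scene tip_of port 0.72 [0.524  0.0345 0.0981] [311. 197.]
scene tip_of port 0.17 [ 0.7022  0.045  -0.001 ] [275. 253.]
scene tip_of port_jar 0.97 [ 0.8321 -0.1916  0.0013] [192. 235.]
scene tip_of port_jar 0.89 [ 0.7295 -0.1234 -0.0039] [230. 227.]
scene tip_of port_jar 0.82 [ 0.5204  0.0325 -0.0046] [308. 215.]
scene tip_of port_jar 0.72 [ 0.596  -0.13    0.0061] [256. 200.]
scene tip_of meter_top 0.88 [0.5213 0.1635 0.177 ] [351. 205.]
scene tip_of fork_meter 0.58 [0.5846 0.1616 0.1032] [333. 232.]
scene tip_of blade_meter 0.51 [0.4551 0.1814 0.1056] [364. 209.]
top tip_of port 0.98 [ 0.8327 -0.194   0.1027] [312. 124.]
top tip_of port 0.97 [0.5192 0.0333 0.1023] [228. 235.]
top tip_of port 0.94 [ 0.7315 -0.122   0.1018] [285. 159.]
top tip_of port 0.65 [ 0.5997 -0.126   0.1062] [286. 207.]
top tip_of port 0.3 [0.5197 0.1657 0.0036] [186. 234.]
top tip_of port_jar 0.98 [ 5.921e-01 -1.248e-01  3.000e-04] [285. 211.]
top tip_of port_jar 0.95 [0.5227 0.0306 0.0017] [232. 234.]
top tip_of port_jar 0.8 [ 0.7311 -0.1229 -0.0039] [284. 165.]
top tip_of port_jar 0.55 [ 0.8298 -0.196  -0.0011] [309. 133.]
top tip_of meter_top 0.5 [0.5177 0.1675 0.1791] [173. 235.]
top tip_of fork_meter 0.61 [0.5847 0.1606 0.1038] [182. 211.]
top tip_of blade_meter 0.69 [0.5831 0.1589 0.1017] [183. 211.]
top tip_of blade_meter 0.52 [0.4557 0.1823 0.1036] [173. 258.]
```

View pics/z.png

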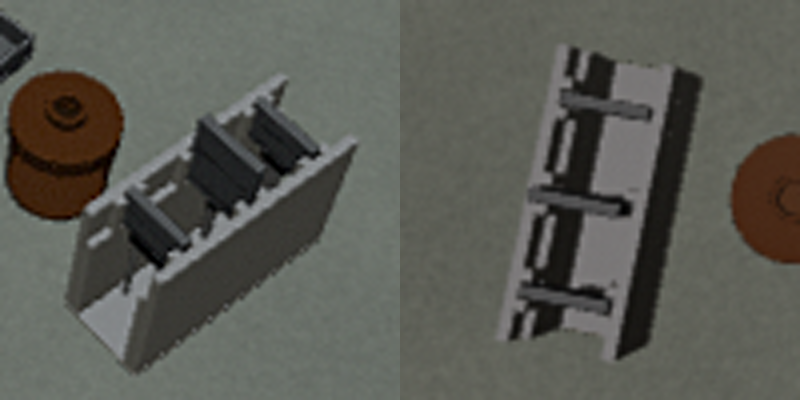

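View pics/z2.png

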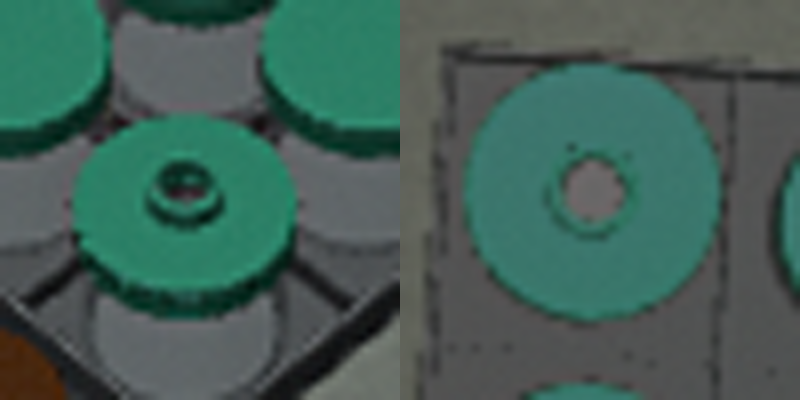

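Scene: the middle slot holds the tall meter (its top at top-image ~(175,235)). The open port is at top ~(286.2,208.8) and scene ~(258.1,183.1). Next I work out the first move.

```bash
cat >> h.py <<'E'
from scipy.spatial.transform import Rotation as R
def state():
    s=manip.state();w=s["tool_rot"];return s,R.from_quat([w[1],w[2],w[3],w[0]])
def plan(xy,zg,yaw=None):
    "grasp point target -> tool-frame offset mm, twist; yaw = world angle of tool y (deg)"
    s,r=state();M=r.as_matrix();p=np.array(s["tool_pos"]);g=p+M[:,2]*.155
    d=np.array([*xy,zg])-g
    tw=0
    if yaw is not None:
        a=np.degrees(np.arctan2(M[1,1],M[0,1]));e=(yaw-a+90)%180-90;tw=-np.radians(e)
    print("t",round(s["time"],2),"grasp",g.round(4),"tilt",(M[:,2]).round(4),"offset",(M.T@d*1000).round(1),"twist",round(tw,4),"w",round(s["gripper_width"],3),"F",np.round(s["contact_force"],1),"T",np.round(s["ft_torque"],2),"q6",round(s["joint_pos"][5],2))
E
python3 - <<'E'
from h import *
print("port top",ray("top",286.25,208.75,.106),"scene",ray("scene",258.1,183.1,.106))
# meter top line ends in both crops
for c,e in(("top",[(130+530/4,185+192/4),(130+632/4,185+207/4)]),("scene",[(295+200/4,170+122/4),(295+263/4,170+178/4)])):
    a,b=[ray(c,*x,.179) for x in e];print(c,a,b,(a+b)/2,np.linalg.norm(a-b),np.degrees(np.arctan2(*(b-a)[1::-1])))
plan((.520,.167),.25,-9.1)
E
```

```text
port top [ 0.59386675 -0.12556121  0.106     ] scene [ 0.59799809 -0.12048914  0.106     ]
top [ 0.5271525  -0.06235596  0.179     ] [ 0.51845042 -0.12789851  0.179     ] [ 0.52280146 -0.09512724  0.179     ] 0.06611771267789911 -97.56291757646376
scene [0.52087513 0.14292894 0.179     ] [0.53086241 0.20323657 0.179     ] [0.52586877 0.17308276 0.179     ] 0.06112901315465955 80.59684999512427
t 1.1 grasp [0.1947 0.5939 0.2497] tilt [-0.e+00 -1.e-04 -1.e+00] offset [-4.421e+02 -3.043e+02 -3.000e-01] twist 1.4128 w 0.998 F [-0.8 -0.7 -0.9] T [ 0.    0.04 -0.07] q6 -0.12
```

>>> play_rows --increments '[{"offset": [-34,-23,0],"twist": 0.11,"grip": 1},{"offset": [-68,-47,0],"twist": 0.22,"grip": 0.7},{"offset": [-102,-70,0],"twist": 0.33,"grip": 0.5},{"offset": [-136,-94,0],"twist": 0.44,"grip": 0.5},{"offset": [-170,-117,0],"twist": 0.55,"grip": 0.5}]'

```text
time: 1.52
tool_pos: [0.3204, 0.4282, 0.4048]
tool_rot: [0.0, 0.422, 0.907, 0.0]
contact_force: [0.9, 0.6, -1.4]
gripper_width: 0.502
```

Run:
```python
from h import *
print(ray("top",175.2,235.2,.179))
plan((.520,.167),.25,-9.2)
```

```text
[0.5185088  0.16205412 0.179     ]
t 1.52 grasp [0.3204 0.4282 0.2498] tilt [ 4.e-04  3.e-04 -1.e+00] offset [-3.284e+02 -1.540e+01 -2.000e-01] twist 0.86 w 0.502 F [ 0.9  0.6 -1.4] T [-0.    0.01  0.02] q6 0.09
```

>>> play_rows --increments '[{"offset": [-38,-2,0],"twist": 0.11,"grip": 0.5},{"offset": [-76,-4,0],"twist": 0.22,"grip": 0.5},{"offset": [-114,-6,0],"twist": 0.33,"grip": 0.5},{"offset": [-152,-7,0],"twist": 0.44,"grip": 0.5},{"offset": [-185,-9,0],"twist": 0.55,"grip": 0.5}]'

```text
time: 1.93
tool_pos: [0.4337, 0.2809, 0.405]
tool_rot: [0.0, 0.653, 0.757, 0.0]
contact_force: [0.6, -0.4, 0.3]
gripper_width: 0.496
```

Run:
```python
from h import *
plan((.520,.166),.25,-9.2)
```

```text
t 1.93 grasp [0.4338 0.281  0.25  ] tilt [ 9.e-04  1.e-04 -1.e+00] offset [-1.264e+02  6.830e+01  1.000e-01] twist 0.3084 w 0.496 F [ 0.6 -0.4  0.3] T [ 0.    0.06 -0.05] q6 0.28
```

>>> play_rows --increments '[{"offset": [-32,17,0],"twist": 0.08,"grip": 0.5},{"offset": [-64,34,0],"twist": 0.16,"grip": 0.5},{"offset": [-96,52,0],"twist": 0.24,"grip": 0.5},{"offset": [-126,68,0],"twist": 0.31,"grip": 0.5},{"offset": [-126,68,0],"twist": 0.31,"grip": 0.5}]'

```text
time: 2.35
tool_pos: [0.5217, 0.1648, 0.4048]
tool_rot: [0.001, 0.763, 0.647, -0.0]
contact_force: [0.1, -0.3, 0.1]
gripper_width: 0.502
```

Run:
```python
from h import *
cv2.imwrite("pics/s1.png",cv2.resize(manip.grab_frame("scene")[130:255,280:420],(784,700))[:600]);manip.grab_frame("top")
for c in("scene","top"):
    for q in("meter_top","meter","rack","fork_meter","blade_meter"): ask(q,c,n=2)
plan((.520,.166),.166,-9.2)
```

```text
scene tip_of meter_top 0.81 [0.5191 0.1665 0.1793] [352. 205.]
scene tip_of meter 0.66 [0.5173 0.1714 0.0965] [349. 221.]
scene tip_of meter 0.63 [ 0.5413 -0.1738 -0.0017] [258. 185.]
scene tip_of rack 0.7 [0.5176 0.1663 0.0733] [346. 225.]
scene tip_of rack 0.59 [ 0.5201  0.166  -0.004 ] [342. 238.]
scene tip_of fork_meter 0.79 [0.5853 0.1606 0.1031] [333. 232.]
scene tip_of blade_meter 0.6 [0.4554 0.1798 0.1037] [364. 209.]
top tip_of meter_top 0.57 [0.518  0.1683 0.1797] [173. 235.]
top tip_of meter 0.5 [0.5196 0.1662 0.1027] [179. 235.]
top tip_of rack 0.84 [0.5208 0.165  0.0027] [186. 234.]
top tip_of fork_meter 0.64 [0.5842 0.1558 0.1033] [184. 211.]
top tip_of fork_meter 0.36 [ 0.5297 -0.1724 -0.0012] [300. 232.]
t 2.95 grasp [0.519  0.1693 0.2498] tilt [ 1.e-04  0.e+00 -1.e+00] offset [-3.1  1.5 83.8] twist 0.0056 w 0.502 F [-0.2 -0.2  0.3] T [ 0.1   0.09 -0.  ] q6 0.33
```

View pics/s1.png

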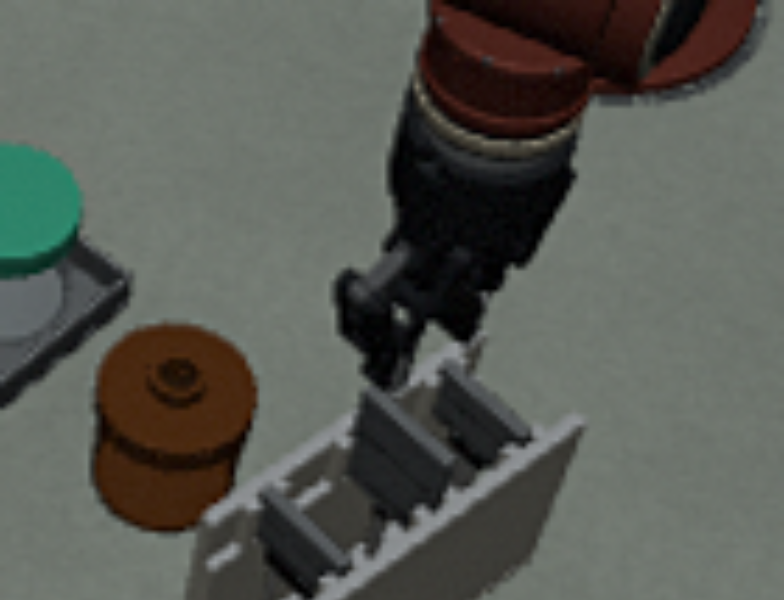

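Picture: the gripper is above the middle slot's tall meter, with the jaws across its flat faces. Now descend.

>>> play_rows --increments '[{"offset": [-2,0,20],"twist": 0,"grip": 0.5},{"offset": [-2,0,45],"twist": 0,"grip": 0.5},{"offset": [-2,0,65],"twist": 0,"grip": 0.5},{"offset": [-2,0,84],"twist": 0,"grip": 0.5},{"offset": [-2,0,84],"twist": 0,"grip": 0.5}]'

```text
time: 3.37
tool_pos: [0.5173, 0.1667, 0.3159]
tool_rot: [-0.002, 0.76, 0.65, -0.004]
contact_force: [-0.5, 0.3, -1.1]
gripper_width: 0.497
```

Run:
```python
from h import *
cv2.imwrite("pics/s2.png",cv2.resize(manip.grab_frame("scene")[160:260,290:420],(780,600)))
plan((.519,.167),.166,-9.1)
```

```text
t 3.42 grasp [0.5172 0.1667 0.1633] tilt [-5.1e-03 -9.0e-04 -1.0e+00] offset [ 0.6  1.7 -2.7] twist 0.0031 w 0.501 F [-0.4  0.2 -0.3] T [ 0.03 -0.   -0.02] q6 0.33
```

View pics/s2.png

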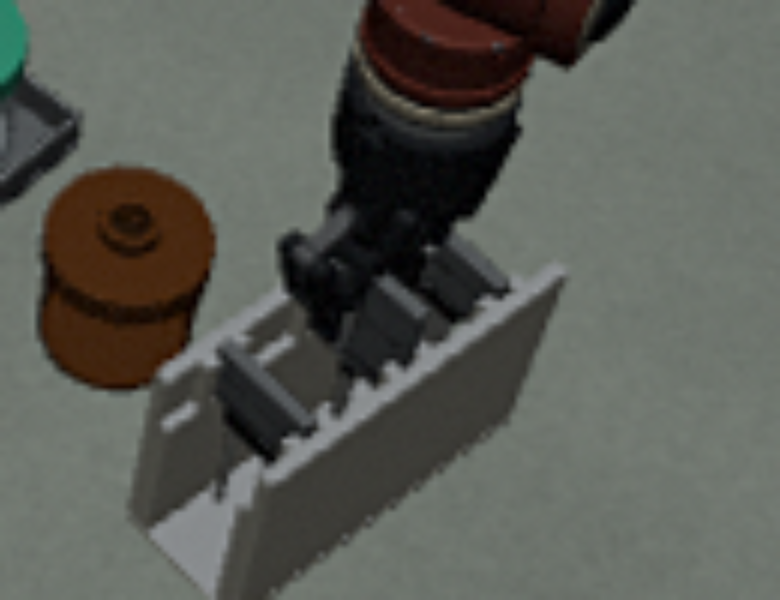

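The fingers straddle the meter's top edge and clear both neighbours. I'll settle, then close.

>>> play_rows --increments '[{"offset": [0,1,-1],"twist": 0,"grip": 0.5},{"offset": [0,1,-1],"twist": 0,"grip": 0.3},{"offset": [0,1,-1],"twist": 0,"grip": 0.2},{"offset": [0,1,-1],"twist": 0,"grip": 0.14},{"offset": [0,1,-1],"twist": 0,"grip": 0.12}]'

```text
time: 3.83
tool_pos: [0.5201, 0.1668, 0.3228]
tool_rot: [0.0, 0.76, 0.65, 0.001]
contact_force: [0.2, 0.4, 0.0]
gripper_width: 0.116
```

Run:
```python
from h import *
plan((.519,.167),.166,-9.1)
```

```text
t 3.83 grasp [0.5204 0.1668 0.1678] tilt [ 1.7e-03  4.0e-04 -1.0e+00] offset [-0.  -1.4  1.8] twist 0.0028 w 0.116 F [0.2 0.4 0. ] T [ 0.05  0.03 -0.03] q6 0.33
```

>>> play_rows --increments '[{"offset": [0,0,0],"twist": 0,"grip": 0.1},{"offset": [0,0,0],"twist": 0,"grip": 0.05},{"offset": [0,0,0],"twist": 0,"grip": 0},{"offset": [0,0,0],"twist": 0,"grip": 0},{"offset": [0,0,0],"twist": 0,"grip": 0}]'

```text
time: 4.25
tool_pos: [0.5199, 0.1668, 0.3228]
tool_rot: [-0.0, 0.76, 0.65, 0.0]
contact_force: [-2.5, -0.1, 6.7]
gripper_width: 0.092
```

Run:
```python
from h import *
plan((.519,.167),.166,-9.1)
```

```text
t 4.25 grasp [0.5199 0.1669 0.1678] tilt [-1.e-04  4.e-04 -1.e+00] offset [-0.  -0.9  1.8] twist 0.0026 w 0.092 F [-2.5 -0.1  6.7] T [ 0.    0.68 -0.17] q6 0.33
```

>>> play_rows --increments '[{"offset": [0,0,-2],"twist": 0,"grip": 0},{"offset": [0,0,-6],"twist": 0,"grip": 0},{"offset": [0,0,-12],"twist": 0,"grip": 0},{"offset": [0,0,-20],"twist": 0,"grip": 0},{"offset": [0,0,-30],"twist": 0,"grip": 0}]'

```text
time: 4.67
tool_pos: [0.5198, 0.1666, 0.3519]
tool_rot: [-0.0, 0.76, 0.65, -0.0]
contact_force: [-0.6, -0.4, -0.7]
gripper_width: 0.096
```

Run:
```python
from h import *
plan((.5199,.1669),.32,-9.1)
```

```text
t 4.67 grasp [0.5196 0.1666 0.1969] tilt [-9.e-04 -2.e-04 -1.e+00] offset [ 3.000e-01  1.000e-01 -1.231e+02] twist 0.0028 w 0.096 F [-0.6 -0.4 -0.7] T [ 0.01 -0.02 -0.01] q6 0.33
```

>>> play_rows --increments '[{"offset": [0,0,-20],"twist": 0,"grip": 0},{"offset": [0,0,-50],"twist": 0,"grip": 0},{"offset": [0,0,-80],"twist": 0,"grip": 0},{"offset": [0,0,-108],"twist": 0,"grip": 0},{"offset": [0,0,-126],"twist": 0,"grip": 0}]'

```text
time: 5.08
tool_pos: [0.5199, 0.1667, 0.4828]
tool_rot: [0.002, 0.76, 0.65, 0.003]
contact_force: [1.2, -0.3, -0.3]
gripper_width: 0.095
```

Run:
```python
from h import *
manip.grab_frame("scene");manip.grab_frame("top")
for c in("scene","top"):
    for q in("meter_top","meter","meter_tip","meter_stem","port"): ask(q,c,n=4 if q=="port" else 1)
plan((.595,-.124),.322,-9.1)
```

```text
scene tip_of meter_top 0.56 [0.5197 0.1638 0.3377] [362. 168.]
scene tip_of meter 0.9 [0.5194 0.1699 0.2601] [359. 188.]
scene tip_of meter_tip 0.61 [0.5212 0.1715 0.1711] [353. 208.]
scene tip_of meter_stem 0.79 [0.5207 0.167  0.2312] [355. 194.]
scene tip_of port 0.96 [ 0.7297 -0.1221  0.0981] [229. 210.]
scene tip_of port 0.84 [ 0.5948 -0.1259  0.1039] [258. 182.]
scene tip_of port 0.63 [ 0.8343 -0.1978  0.1021] [186. 216.]
scene tip_of port 0.59 [0.5223 0.0325 0.0973] [311. 197.]
top tip_of meter_top 0.58 [0.5213 0.1689 0.3419] [157. 235.]
top tip_of meter 0.66 [0.5265 0.1659 0.2681] [166. 232.]
top tip_of meter_tip 0.38 [0.5234 0.1694 0.1782] [172. 233.]
top tip_of meter_stem 0.51 [0.525  0.1717 0.2332] [167. 233.]
top tip_of port 0.84 [ 0.7301 -0.1195  0.0994] [284. 160.]
top tip_of port 0.81 [0.5188 0.0362 0.1041] [227. 235.]
top tip_of port 0.71 [ 0.5994 -0.1242  0.1065] [286. 207.]
top tip_of port 0.69 [ 0.8348 -0.1961  0.106 ] [312. 123.]
t 5.68 grasp [0.5196 0.1666 0.3217] tilt [-1.6e-03 -3.0e-04 -1.0e+00] offset [-275.4  119.6   -0.3] twist 0.0028 w 0.093 F [ 0.1  0.4 -0.9] T [-0.01 -0.01  0.01] q6 0.33
```

>>> play_rows --increments '[{"offset": [-12,5,0],"twist": 0,"grip": 0},{"offset": [-37,16,0],"twist": 0,"grip": 0},{"offset": [-65,28,0],"twist": 0,"grip": 0},{"offset": [-92,40,0],"twist": 0,"grip": 0},{"offset": [-120,52,0],"twist": 0,"grip": 0}]'

```text
time: 6.1
tool_pos: [0.5528, 0.0381, 0.4778]
tool_rot: [0.0, 0.76, 0.65, -0.0]
contact_force: [0.9, -0.5, -0.4]
gripper_width: 0.097
```

>>> play_rows --increments '[{"offset": [-28,12,0],"twist": 0,"grip": 0},{"offset": [-56,24,0],"twist": 0,"grip": 0},{"offset": [-84,37,0],"twist": 0,"grip": 0},{"offset": [-110,48,0],"twist": 0,"grip": 0},{"offset": [-132,58,0],"twist": 0,"grip": 0}]'

```text
time: 6.52
tool_pos: [0.5894, -0.1023, 0.4776]
tool_rot: [0.0, 0.761, 0.649, -0.0]
contact_force: [0.2, 0.7, -0.6]
gripper_width: 0.095
```

Run:
```python
from h import *
plan((.595,-.124),.322,-9.1)
```

```text
t 6.52 grasp [ 0.5894 -0.1024  0.3226] tilt [-2.e-04 -7.e-04 -1.e+00] offset [-20.5   8.9   0.6] twist 0.0013 w 0.095 F [ 0.2  0.7 -0.6] T [-0.    0.01 -0.03] q6 -0.14
```

>>> play_rows --increments '[{"offset": [-10,4,0],"twist": 0,"grip": 0},{"offset": [-20,9,5],"twist": 0,"grip": 0},{"offset": [-20,9,20],"twist": 0,"grip": 0},{"offset": [-20,9,40],"twist": 0,"grip": 0},{"offset": [-20,9,48],"twist": 0,"grip": 0}]'

```text
time: 6.93
tool_pos: [0.5945, -0.1197, 0.4253]
tool_rot: [-0.003, 0.76, 0.65, -0.001]
contact_force: [0.4, 0.4, -2.2]
gripper_width: 0.093
```

>>> play_rows --increments '[{"offset": [0,0,0],"twist": 0,"grip": 0},{"offset": [0,0,0],"twist": 0,"grip": 0},{"offset": [0,0,0],"twist": 0,"grip": 0}]'

```text
time: 7.18
tool_pos: [0.5953, -0.1199, 0.4305]
tool_rot: [0.0, 0.76, 0.65, 0.0]
contact_force: [1.1, 0.5, 0.1]
gripper_width: 0.092
```

Run:
```python
from h import *
s=manip.grab_frame("scene");t=manip.grab_frame("top")
f=lambda i,x,y:cv2.resize(i[y:y+60,x:x+40],(400,600),interpolation=cv2.INTER_CUBIC)
cv2.imwrite("pics/s3.png",np.hstack([f(s,238,145),f(t,266,180)]))
for c in("scene","top"):
    for q in("meter_top","meter","meter_tip","meter_stem","port","port_jar"): ask(q,c,n=4 if q[:4]=="port" else 1)
plan((.595,-.124),.275,-9.1)
for z in(.106,): print(px("scene",(.595,-.124,z)),px("top",(.595,-.124,z)))
```

```text
scene tip_of meter_top 0.71 [ 5.846e-01 -2.341e-01 -1.000e-04] [236. 182.]
scene tip_of meter 0.48 [ 0.5972 -0.1207  0.2063] [258. 162.]
scene tip_of meter_tip 0.57 [ 0.5954 -0.1152  0.1222] [260. 180.]
scene tip_of meter_stem 0.7 [ 0.594  -0.1199  0.1838] [259. 166.]
scene tip_of port 0.86 [ 0.7305 -0.1222  0.0986] [228. 210.]
scene tip_of port 0.77 [ 0.5928 -0.1227  0.1027] [259. 182.]
scene tip_of port 0.7 [0.5222 0.0343 0.0984] [312. 197.]
scene tip_of port_jar 0.92 [ 0.5177  0.0332 -0.0039] [309. 214.]
scene tip_of port_jar 0.75 [ 0.7316 -0.1217 -0.0014] [230. 228.]
scene tip_of port_jar 0.72 [ 0.5957 -0.1238  0.0055] [258. 201.]
scene tip_of port_jar 0.72 [ 0.8337 -0.1937  0.0022] [191. 234.]
top tip_of port 0.7 [ 0.7315 -0.124   0.1031] [286. 159.]
top tip_of port 0.68 [0.5212 0.036  0.1045] [227. 235.]
top tip_of port 0.61 [ 0.5989 -0.1257  0.1039] [286. 207.]
top tip_of port 0.57 [ 0.833  -0.1956  0.1041] [312. 123.]
top tip_of port_jar 0.86 [ 0.5218  0.0337 -0.0008] [231. 234.]
top tip_of port_jar 0.7 [ 0.833  -0.1973 -0.0013] [309. 132.]
top tip_of port_jar 0.64 [ 0.7285 -0.1222 -0.0038] [284. 166.]
top tip_of port_jar 0.41 [ 0.5926 -0.1218  0.0052] [284. 211.]
t 7.88 grasp [ 0.5951 -0.1205  0.2746] tilt [-1.e-04  0.e+00 -1.e+00] offset [-3.5  0.4 -0.4] twist 0.0028 w 0.094 F [ 0.7 -0.5 -0.6] T [0.01 0.03 0.01] q6 -0.17
[257.91364149 181.95771844] [285.68367814 208.32915591]
```

View pics/s3.png

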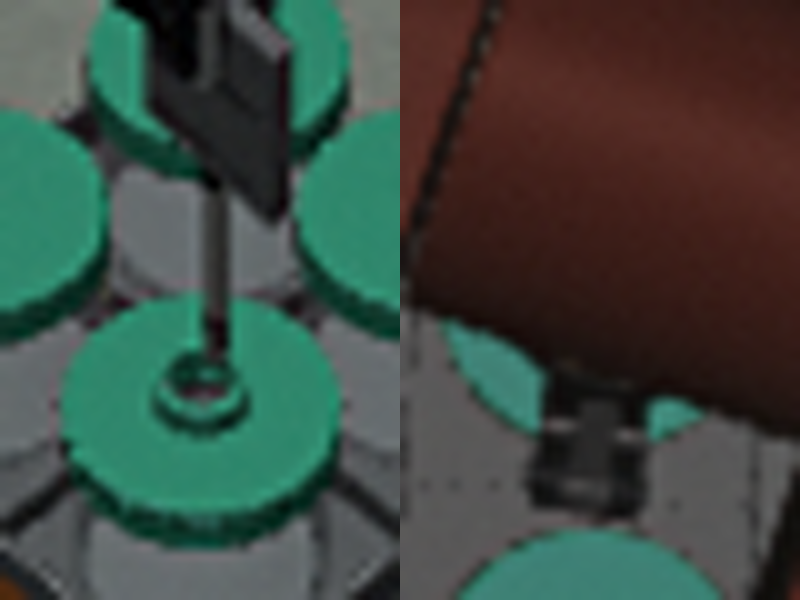

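The stem tip hangs just above the port, with its tip slightly right of and behind the bore. I'll overlay the model to check the offset.

```bash
cat > ov.py <<'E'
from h import *
import sys
def overlay(img,out,mxy,tipz,pxy,x0=238,y0=145,w=60,hh=60,k=10):
    big=cv2.resize(img[y0:y0+hh,x0:x0+w],(w*k,hh*k),interpolation=cv2.INTER_CUBIC)
    def P(p): return tuple(np.round((px("scene",p)-[x0,y0]+.5)*k).astype(int).tolist())
    a=np.radians(-9.1);ex=np.array([np.cos(a),np.sin(a),0]);ey=np.array([-np.sin(a),np.cos(a),0])
    m=np.array([*mxy,tipz+.09]);z=np.array([0,0,1])
    C=lambda c,r,zz,col:cv2.polylines(big,[np.array([P((c[0]+r*np.cos(t),c[1]+r*np.sin(t),zz)) for t in np.linspace(0,6.283,60)])],True,col,1)
    for r,zz in((.016,.106),(.011,.106),(.045,.094)): C(pxy,r,zz,(0,255,255))
    C(mxy,.004,tipz,(255,0,255))
    for s in(-1,1): # box edges
        for t in(-1,1):
            cv2.line(big,P(m+s*.0045*ex+t*.03*ey),P(m+s*.0045*ex+t*.03*ey+.075*z),(255,255,0),1)
        for h in(0,.075): cv2.line(big,P(m+s*.0045*ex-.03*ey+h*z),P(m+s*.0045*ex+.03*ey+h*z),(255,255,0),1)
    v=np.array([.676,-.737,0])*.004
    for s in(-1,1): cv2.line(big,P(m-.09*z+s*v),P(m+s*v),(255,0,255),1)
    cv2.imwrite(out,big)
E
python3 - <<'E'
from ov import *
s=manip.grab_frame("scene")
overlay(s,"pics/o1.png",(.5951,-.1205),.121,(.595,-.1243))
E
```

```text
(no output)
```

View pics/o1.png

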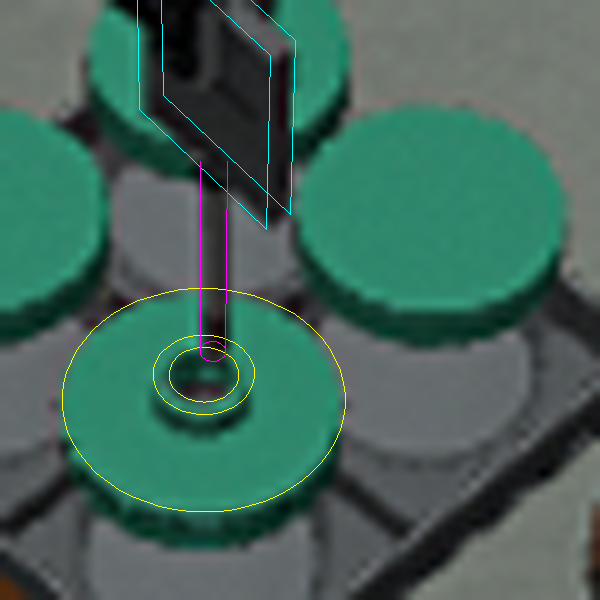

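Overlay: the kinematic model fits the meter to about 0.2 px. The port sits about 0.3 px left of and 0.4 px below my estimate, so I refine the target to about (0.596, -0.1243).

>>> play_rows --increments '[{"offset": [-2,1,0],"twist": 0,"grip": 0},{"offset": [-3.6,1.5,0],"twist": 0,"grip": 0},{"offset": [-3.6,1.5,6],"twist": 0,"grip": 0},{"offset": [-3.6,1.5,10],"twist": 0,"grip": 0},{"offset": [-3.6,1.5,10],"twist": 0,"grip": 0}]'

```text
time: 8.35
tool_pos: [0.5958, -0.1243, 0.4179]
tool_rot: [-0.001, 0.76, 0.65, -0.001]
contact_force: [0.2, 0.9, -0.7]
gripper_width: 0.097
```

Run:
```python
from ov import *
s=manip.grab_frame("scene");s=manip.grab_frame("scene")
plan((.596,-.1243),.264,-9.1)
k=14;x0,y0=240,158
cv2.imwrite("pics/p4.png",cv2.resize(s[y0:y0+42,x0:x0+42],(588,588),interpolation=cv2.INTER_CUBIC))
ask("meter_tip","scene");ask("meter_stem","scene");ask("port","scene",n=4)
for nm,p in(("tip",(.596,-.1243,.111)),("mid",(.596,-.1243,.16)),("port",(.596,-.1243,.106))): print(nm,(px("scene",p)-[x0,y0]+.5)*k)
```

```text
t 8.45 grasp [ 0.5958 -0.1242  0.2639] tilt [-1.2e-03  4.0e-04 -1.0e+00] offset [-0.1  0.2 -0.1] twist 0.0028 w 0.091 F [ 0.4 -0.1 -1.3] T [-0.05 -0.02  0.04] q6 -0.17
scene tip_of meter_tip 0.79 [ 0.596  -0.1201  0.1085] [259. 182.]
scene tip_of meter_stem 0.66 [ 0.593  -0.1226  0.1664] [259. 170.]
scene tip_of meter_stem 0.19 [ 0.5409 -0.1747 -0.0049] [257. 185.]
scene tip_of port 0.89 [ 0.8372 -0.1967  0.1019] [185. 217.]
scene tip_of port 0.88 [0.5214 0.0347 0.0979] [312. 197.]
scene tip_of port 0.87 [ 0.7319 -0.119   0.0962] [229. 211.]
scene tip_of port 0.68 [ 0.5914 -0.1241  0.1042] [259. 182.]
tip [253.87147844 330.47777986]
mid [254.3826545  190.82562909]
port [253.82095272 344.28129288]
```

View pics/p4.png

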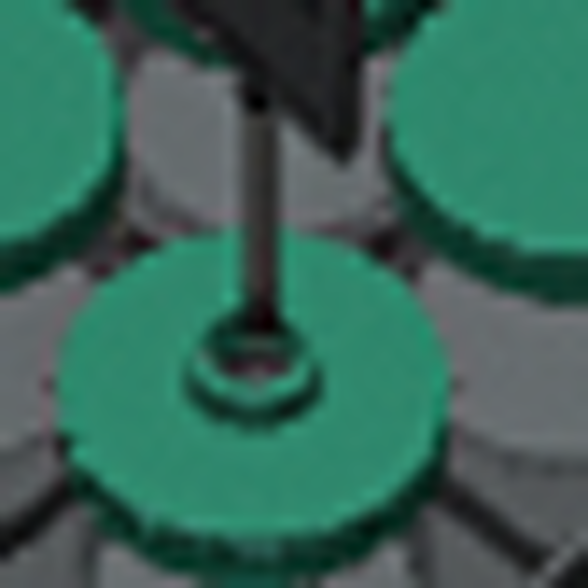

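Zoomed view (14×): the stem centre is at x≈262 and the port centre at (254,342), so the stem is ~0.6 px (2 mm) too far right. I'll quantify this with frame differencing.

Run:
```python
from h import *
a=manip.grab_frame("scene").astype(float);b=cv2.imread("pics/s0.png").astype(float)
np.set_printoptions(linewidth=200)
d=np.abs(a-b).sum(2)
print("cols 253..266");print("rows")
for r in range(164,188):
    w=d[r,254:266].copy();bg=np.median(np.r_[d[r,246:252]]);w=np.clip(w-15,0,None)
    print(r,d[r,253:267].astype(int),round((w*np.arange(254,266)).sum()/max(w.sum(),1),2), px("scene",(.596,-.1243,.111+ (181.1-r)*.00465/1.3))[0].round(2))
```

```text
cols 253..266
rows
164 [ 23  21  44 106 254 246 204 217 201 186 197 228 185  24] 260.45 257.68
165 [ 21  21  24  41 185 308 163 207 229 204 178 220 190  14] 260.75 257.68
166 [ 17  19  23  46 104 158  85  75 186 230 191 227 124  25] 261.33 257.67
167 [ 24  18  26  41 103 153  90  30  65 189 203 237 125  21] 261.46 257.67
168 [ 16  20  20  43 107 160 106  25  36  77 190 222  64  26] 261.03 257.67
169 [ 17  27  26  39 105 170 103  21  33  32  34   8  27  26] 258.4 257.67
170 [ 26  25  21  45 105 170 101  20  20  25  15  22  25  25] 258.13 257.66
171 [ 18  12  25  39 105 174 105  23  28  19  21  26  25  21] 258.37 257.66
172 [ 28  23  15  43  98 167 103  19  27  16  17  19  13  13] 258.0 257.66
173 [ 16  13  22  39 113 164 113  20  26  19  24  16  15  16] 258.1 257.66
174 [ 16   9  27  33  92 150  97  10  30  22   9  12  12  17] 258.02 257.65
175 [ 18  25  33  31 105 155  88  19  25  14  11  21  16   4] 257.83 257.65
176 [ 21  16  19  29 102 156  89  12  26  17  16  23  16  12] 258.13 257.65
177 [ 23  13  23  31 103 153  91  17  24   9  13  19  24  11] 258.14 257.64
178 [ 14  13  14  48 129 195 129  19  24  21  24  17  23  16] 258.22 257.64
179 [ 28  27  19  40 170 205 140  12  24  18  14  13  22  19] 257.9 257.64
180 [17 12 18 22 53 86 50 20 22 14 19 14 15 21] 258.15 257.64
181 [14 17 10 10 44 59 41  9 14 17 16 12 18 13] 258.21 257.63
182 [23  8 12 14 93 48 28 16 13 14 21 26 19 15] 258.42 257.63
183 [16 14  5  7 18  8  3  6 20 21 21 13 15 18] 261.3 257.63
184 [12 17 10  3 15 13 14 12 19  8 16 16 21 16] 262.07 257.63
185 [ 8 17 20 12 18 10 19 19 14  7 21 14 11 16] 258.67 257.62
186 [18  9 10 12 21 18 14 11  4  6 24  7 21 15] 261.38 257.62
187 [20  9  9  6 10  6  7 17  9 17 13 14 22 25] 263.55 257.62
```

Run:
```python
from h import *
b=cv2.imread("pics/s0.png").astype(float)
np.set_printoptions(linewidth=200)
sat=b[:,:,1]-b[:,:,2]
print(sat[170:200:3,240:276].astype(int))
def cross(v,x0,th):
    i=[k for k in range(len(v)-1) if (v[k]-th)*(v[k+1]-th)<0]; return [x0+k+(th-v[k])/(v[k+1]-v[k]) for k in i]
for r in range(178,192): 
    c=cross(sat[r,240:277],240,35); print(r,np.round(c,2),round((c[0]+c[-1])/2,2) if len(c)>1 else"")
T=b[178:190,250:268].sum(2).astype(int);print(T)
for p in((.596,-.1243),(.595,-.1243)): print(px("scene",(*p,.106)),px("scene",(*p,.094)))
```

```text
[[85 84 83 83 84 87 93 60 25 -2  4  7  7  5  5  6  6  7  7  7  6  7  6  7  5  4  4 11 33 76 88 84 85 82 83 83]
 [83 87 90 81 51 39 32 26  1  2  2  3  0 -1  0 -3 -2 -3 -3 -2 -1  1  3  3  4  6  3  0 14 36 35 45 64 88 87 85]
 [35 29 34 33 32  4  2 -1 -8 28 86 86 88 88 85 85 85 85 83 84 84 88 89 85 86 89 51  0 -6  2  0 20 35 46 40 39]
 [ 4  3  2  6  3 -6 45 83 87 83 85 82 82 86 82 83 92 93 89 89 82 84 83 84 82 86 81 85 90 67  5  2  6  4  3  4]
 [ 6  6  5 -2 42 85 87 83 83 84 84 83 84 89 63 43 42 45 57 59 46 57 82 86 88 82 83 84 85 87 93 44  5  4  5  6]
 [ 8  5  3 -6 77 90 84 85 82 83 83 84 89 53 54 87 71 59 37 79 94 71 40 81 84 82 84 83 84 85 84 97 15  2  5  7]
 [ 8  7  4 -4 65 89 87 83 86 84 84 84 84 83 85 70 71 52 51 52 78 84 88 86 81 84 85 86 83 86 91 67  2  4  5  5]
 [ 2  4  3  0 11 48 75 86 87 84 85 85 82 85 85 84 85 83 84 84 86 82 86 84 83 85 86 84 88 77 44 19  2  4  3  4]
 [ 5  4  3  0  1  0 25 37 28 55 68 83 89 89 85 86 85 86 85 85 86 85 86 88 91 79 55 44 33 25  3  2  2 -1  1  3]
 [ 1  3  4  4  4  3  1  3  3 18 36 43 40 36 44 30 32 43 40 44 30 39 34 39 36 37 21  6  6  5  2  4  3 
[... 791 characters left out ...]
0 280 200 113 122 100 218 182 119 169 268 275 265 270 273 269]
 [275 279 275 248 250 129  75  94 121 123 131 200 245 275 278 276 275 268]
 [275 278 281 214 289 207 126 143 198 157 191 287 176 266 279 271 273 272]
 [270 272 286 167 172 295 258 247 247 280 310 234 113 261 285 279 276 272]
 [277 272 284 192 108 129 194 246 253 201 135  84 133 261 283 272 273 274]
 [276 271 277 280 197  99 104 116 125  96  50 132 260 286 275 267 271 279]
 [271 276 280 287 279 234 225 160 165 166 265 281 281 275 279 268 279 272]
 [272 271 268 278 277 278 278 275 274 272 281 285 278 266 280 271 267 278]]
[257.63006805 182.09152092] [257.62149139 184.43464674]
[257.84317825 181.9074583 ] [257.83313049 184.25111415]
```

The stem is straight (u≈257.98 constant along its height) and the lid centre is at u=257.61. Shift ~1.2 mm, then lower in stages.

>>> play_rows --increments '[{"offset": [-0.8,0.9,0],"twist": 0,"grip": 0},{"offset": [-0.8,0.9,0],"twist": 0,"grip": 0},{"offset": [-0.8,0.9,3],"twist": 0,"grip": 0},{"offset": [-0.8,0.9,6],"twist": 0,"grip": 0},{"offset": [-0.8,0.9,8],"twist": 0,"grip": 0}]'

```text
time: 9.07
tool_pos: [0.5968, -0.1252, 0.4111]
tool_rot: [-0.0, 0.76, 0.65, -0.0]
contact_force: [0.4, 0.3, -1.7]
gripper_width: 0.094
```

Run:
```python
from h import *
manip.grab_frame("scene");a=manip.grab_frame("scene")
plan((.5968,-.1252),.2018,-9.1)
b=cv2.imread("pics/s0.png").astype(float);d=np.abs(a.astype(float)-b).sum(2)
print(d[170:186,253:264].astype(int))
w=np.clip(d[173:180,255:261]-20,0,None);print((w*np.arange(255,261)).sum()/w.sum())
x0,y0=240,158
cv2.imwrite("pics/p5.png",cv2.resize(a[y0:y0+42,x0:x0+42],(588,588),interpolation=cv2.INTER_CUBIC))
```

```text
t 9.17 grasp [ 0.5965 -0.1251  0.2557] tilt [-1.4e-03  5.0e-04 -1.0e+00] offset [-0.1  0.4 53.9] twist 0.0029 w 0.092 F [ 0.2  0.1 -1.1] T [-0.04  0.03 -0.03] q6 -0.17
[[ 24  22  29  12 124 183  43  34  32  73 203]
 [ 17  16  29  14 130 181  43  28  34  28  68]
 [ 25  23  27  15 127 167  51  22  22  30  16]
 [ 19  19  27  13 134 182  57  25  22  22  27]
 [ 18  12  27  20 104 155  41  19  32  24  13]
 [ 18  27  34  13 121 158  47  25  21  17  18]
 [ 14  23  30  17 121 160  43  23  22  14  16]
 [ 26  15  23  16 120 160  40  20  18  22  13]
 [ 19  14  19  10 119 150  37  19  26  17  24]
 [ 30  23  26  17 126 161 121  11  30  21  15]
 [ 18  17  24  11  61  84  67  19  16  21  14]
 [ 15  24  15  10  39  50  42   6  13  23  15]
 [ 24   9  10  41  53 117  33  11  12  15  18]
 [ 17  20  17   3  16  51  21   7  24  24  22]
 [ 11  13  12  10  35  52   3  18  17   7  11]
 [ 10  23  16  16  22   8  17  21  20  11  21]]
257.71256885327995
```

View pics/p5.png

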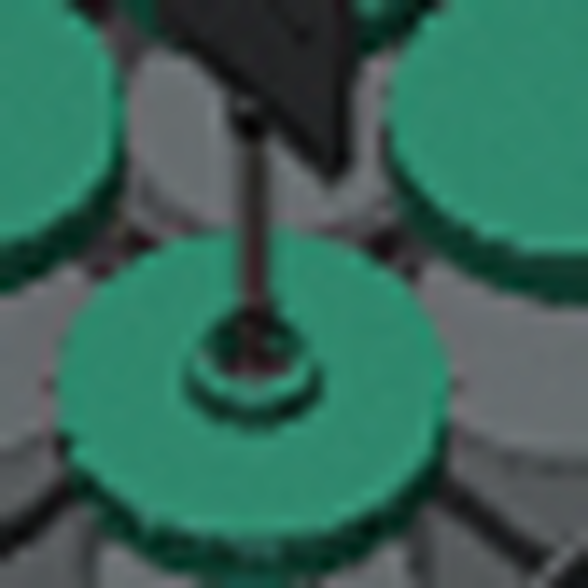

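View: the stem enters the bore centrally (u 257.7 against 257.6), with no contact. Continue lowering.

>>> play_rows --increments '[{"offset": [0,0.2,4],"twist": 0,"grip": 0},{"offset": [0,0.2,9],"twist": 0,"grip": 0},{"offset": [0,0.2,14],"twist": 0,"grip": 0},{"offset": [0,0.2,18],"twist": 0,"grip": 0},{"offset": [0,0.2,20],"twist": 0,"grip": 0}]'

```text
time: 9.58
tool_pos: [0.5969, -0.1252, 0.3904]
tool_rot: [-0.001, 0.76, 0.65, -0.0]
contact_force: [-0.5, -0.2, -0.7]
gripper_width: 0.093
```

>>> play_rows --increments '[{"offset": [0,0,4],"twist": 0,"grip": 0},{"offset": [0,0,10],"twist": 0,"grip": 0},{"offset": [0,0,17],"twist": 0,"grip": 0},{"offset": [0,0,23],"twist": 0,"grip": 0},{"offset": [0,0,26],"twist": 0,"grip": 0}]'

```text
time: 10.0
tool_pos: [0.5968, -0.1252, 0.3641]
tool_rot: [-0.001, 0.76, 0.65, -0.001]
contact_force: [-0.8, -0.4, -1.3]
gripper_width: 0.092
```

Run:
```python
from h import *
manip.grab_frame("scene")
plan((.5968,-.1252),.2018,-9.1)
```

```text
t 10.05 grasp [ 0.5963 -0.125   0.2087] tilt [-2.5e-03  9.0e-04 -1.0e+00] offset [-0.1  0.5  6.9] twist 0.0028 w 0.091 F [-1.  -0.7 -1.2] T [-0.04  0.01 -0.  ] q6 -0.17
```

>>> play_rows --increments '[{"offset": [0,0,3],"twist": 0,"grip": 0},{"offset": [0,0,6],"twist": 0,"grip": 0},{"offset": [0,0,7],"twist": 0,"grip": 0},{"offset": [0,0,7],"twist": 0,"grip": 0},{"offset": [0,0,7],"twist": 0,"grip": 0}]'

```text
time: 10.47
tool_pos: [0.5971, -0.1253, 0.3589]
tool_rot: [0.0, 0.76, 0.65, 0.0]
contact_force: [0.0, 0.5, -1.3]
gripper_width: 0.092
```

Run:
```python
from h import *
a=manip.grab_frame("scene")
for _ in range(4): manip.grab_frame("top");s=manip.state();print(np.round(s["contact_force"],1),np.round(s["ft_torque"],2))
plan((.5968,-.1252),.2018,-9.1)
b=cv2.imread("pics/s0.png").astype(float);d=np.abs(a.astype(float)-b).sum(2)
print(d[164:200,250:268].astype(int))
for q in("meter_tip","meter_stem","meter","port"): ask(q,"scene",n=4 if q=="port" else 1)
x0,y0=240,150
cv2.imwrite("pics/p6.png",cv2.resize(a[y0:y0+50,x0:x0+50],(600,600),interpolation=cv2.INTER_CUBIC))
```

```text
[ 0.3 -0.1 -1.2] [0.06 0.03 0.03]
[ 0.   0.4 -1.4] [ 0.03  0.01 -0.02]
[-0.5 -0.6 -0.9] [-0.02  0.02 -0.01]
[-0.1  0.5 -0.8] [-0.03  0.03 -0.04]
t 10.72 grasp [ 0.5972 -0.1253  0.204 ] tilt [ 4.e-04 -2.e-04 -1.e+00] offset [ 0.  -0.4  2.2] twist 0.0028 w 0.098 F [-0.1  0.5 -0.8] T [-0.03  0.03 -0.04] q6 -0.17
[[ 23 200 272 289 296 298 150 147 222 185  99  32  30  46  34  20  23  14]
 [ 22 182 259 271 286 289 140 161 216 211 200  98  26  19  12  33  25  22]
 [ 21 172 212 244 290 309 139 151 200 195 195 188 110  51 170   4  39  19]
 [ 19 168 201 235 281 301 146 150 204 193 191 198 180 190 244  23  41   4]
 [ 31 174 203 188 234 240 151 126 204 194 191 187 192 215 236  26  39  14]
 [ 37 176 210 187 193 189 164 175 215 198 188 176 177 212 233  25  36  13]
 [ 48 158 243 199 185 191 195 189 193 229 208 186 195 201 244  26  39  15]
 [ 36  88 200 228 205 194 195 187 184 194 223 216 190 205 233  31  37  14]
 [ 31  24  78 198 208 197 193 192 189 195 190 218 199 212 232  15  33  13]
 [ 25  26  20  44 173 212 195 211 192 197 192 198 192 215 190  19  30  24]
 [ 10  26  29  34  42 126 199 169 168 1
[... 1581 characters left out ...]
  28  22  20  14   7   9  10]
 [  7   8   5  12  21  21  18  16  31  16  10  10  23   9  16  22  10  16]
 [  6  16  13  13  19   9   3  17  11  14   9  14  13  12   5  11  20  20]
 [ 14  15   9   9   7   9  22  12  10  20  15  14   9   6  13  18  16  24]
 [ 25  29  21  22  17   6  15  16  13   9  19  12   8  23  25  20  25  23]]
scene tip_of meter_stem 0.68 [ 0.5953 -0.1247  0.1079] [258. 182.]
scene tip_of meter 0.46 [ 0.5979 -0.1199  0.1366] [258. 177.]
scene tip_of port 0.93 [0.5196 0.0349 0.0962] [312. 197.]
scene tip_of port 0.84 [ 0.8398 -0.1939  0.1009] [185. 218.]
scene tip_of port 0.81 [ 0.7327 -0.1193  0.0978] [228. 211.]
scene tip_of port 0.63 [ 0.5939 -0.1228  0.1027] [258. 183.]
```

View pics/p6.png

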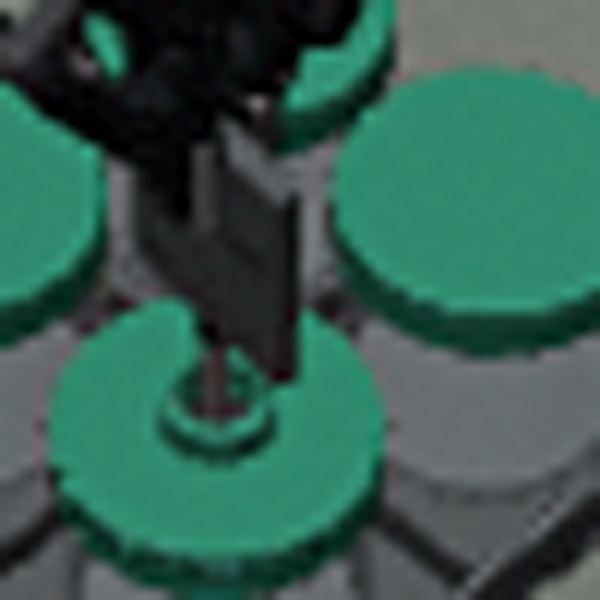

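The stem is through the port and central, and the force shows only the meter's weight. A final 2 mm down, then hold still.

>>> play_rows --increments '[{"offset": [0,-0.2,1],"twist": 0,"grip": 0},{"offset": [0,-0.2,2],"twist": 0,"grip": 0},{"offset": [0,-0.2,2],"twist": 0,"grip": 0},{"offset": [0,-0.2,2],"twist": 0,"grip": 0},{"offset": [0,-0.2,2],"twist": 0,"grip": 0}]'

```text
time: 11.33
tool_pos: [0.5968, -0.1252, 0.3567]
tool_rot: [-0.0, 0.76, 0.65, -0.0]
contact_force: [-0.0, -0.0, -1.2]
gripper_width: 0.097
```

>>> play_rows --increments '[{"offset": [0,0,0],"twist": 0,"grip": 0},{"offset": [0,0,0],"twist": 0,"grip": 0},{"offset": [0,0,0],"twist": 0,"grip": 0},{"offset": [0,0,0],"twist": 0,"grip": 0},{"offset": [0,0,0],"twist": 0,"grip": 0}]'

```text
time: 11.75
tool_pos: [0.5969, -0.1252, 0.3567]
tool_rot: [-0.0, 0.76, 0.65, -0.0]
contact_force: [0.1, 0.9, -0.8]
gripper_width: 0.095
```

Run:
```python
from h import *
for _ in range(4):
    a=manip.grab_frame("scene");plan((.5968,-.1252),.2018,-9.1)
b=cv2.imread("pics/s0.png").astype(float);d=np.abs(a.astype(float)-b).sum(2)
print(d[180:187,253:263].astype(int))
print("other jars/rack diff",(d[186:230,200:300]>60).sum(),(d[200:260,305:390]>60).sum())
ask("meter_stem","scene",n=1)
print("max joint vel",np.abs(manip.state()["joint_vel"]).max())
```

```text
t 11.8 grasp [ 0.5969 -0.1252  0.2017] tilt [-0. -0. -1.] offset [-0.  -0.1 -0.1] twist 0.0029 w 0.09 F [ 0.6  0.8 -0.5] T [-0.03  0.02 -0.02] q6 -0.17
t 11.85 grasp [ 0.5969 -0.1252  0.2017] tilt [ 1.e-04 -0.e+00 -1.e+00] offset [ 0.  -0.1 -0.1] twist 0.0028 w 0.096 F [-0.9 -1.1 -1.4] T [ 0.02  0.04 -0.02] q6 -0.17
t 11.9 grasp [ 0.5969 -0.1252  0.2017] tilt [-0. -0. -1.] offset [ 0.  -0.1 -0.1] twist 0.0028 w 0.094 F [0.8 0.7 0. ] T [ 0.    0.02 -0.01] q6 -0.17
t 11.95 grasp [ 0.5968 -0.1252  0.2017] tilt [-0.  0. -1.] offset [ 0.  -0.  -0.1] twist 0.0028 w 0.096 F [-0.4 -0.1 -0.8] T [-0.04 -0.02 -0.03] q6 -0.17
[[ 23  21  29   9  54  52  27  86 154 171]
 [ 15  20  19   9  83  52  16   5  79 158]
 [ 30  14  10  16  68  97  51  17  22  83]
 [ 24  22  14  10  69  23   6  12  31  22]
 [ 10  20  21   1  16  69   3  18  22  13]
 [ 15  25  27  13   3  36  17  31  23   7]
 [ 18  11  15   9  21   9  19  16   6  10]]
other jars/rack diff 0 309
scene tip_of meter_stem 0.48 [ 0.5961 -0.1227  0.1042] [258. 183.]
max joint vel 0.0009548836966641648
```

```bash
python3 -c "
from plant import manip
print(manip.job_done())"
```

```text
the job is handed in; nothing more can be done
None
```

I took the tall single-stem meter by its top edge from the middle slot and lifted it straight up. I carried it upright to the teal ported jar in the tray and lowered the stem through the port. I handed the job in at about 12 s with the gripper still holding it there.

**Last checks**
- **Height:** the grasp height puts the stem tip at z ≈ 0.048 m, the middle of the jar. I worked this out from the arm pose; the tip itself was not visible inside the jar.
- **Upright and still:** the tool measured vertical and joint speed was about 0.001 rad/s. The force showed only about the meter's weight, with no sign of contact.
- **Centring:** the stem was within about 0.1 px (0.3 mm) of the port centre across the scene camera's view just after it entered the port. Along the line of sight I could only check to about 1 to 1.5 mm, against 7 mm of clearance.
- **Bystanders:** nothing changed in the image just below the tray's near edge. The image around the rack did change (309 pixels); I put that down to the missing meter and its shadow and did not look closer.

**Disagreements**
- **Port position:** the camera and network estimates differed by up to about 5 mm, so I centred by comparing stem and port in the scene camera.
- **Top camera:** the arm blocked its view of the port during the final lowering, so it gave no second check there.

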